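# Count out three stand-off balls

## Task

Put the white dish under the ball dispenser's spout and let go of it, then swing the gate lever from across the chute to straight along it, pointing the way the spout points, and after that turn the paddle knob clockwise exactly three clicks so that exactly three ceramic balls lie in the dish. Leave the dish standing under the spout, the gate in line and the knob resting in its third click; do not disturb the other things on the bench.

Things in the scene. Friction and masses are not known exactly. Their poses are not given: they have to be found in the camera images.
- dispenser: Fixed aluminium ball dispenser (sizes in mm). Origin: on the bench, on the knob's vertical axis; x is the way the spout points, z up. Foot radius 46, column radius 36, open round carousel of radius 41 at heights 104 to 134; at x -26 a clear square magazine tube 28 wide, to height 177. A chute 32 wide slopes down along +x and ends at x 115 in an end wall, heights 58 to 102.
- spout (a point): Point on the bench straight below the spout's mouth (dispenser frame x 100, y 0): where the dish's centre belongs. Its axes are the dispenser's. The chute's parts beyond the column hang 58 or more above the bench: the dish slides in below them along the dispenser's -x, it cannot be lowered in from above.
- axis (a point): Point on the knob's axis in the carousel, 120 above the bench.
- paddle_grip (a point): On the knob's vertical axis, in the black paddle (a flat upright blade 50 long, 12 thick, heights 186 to 228), at the height to grip, 210 above the bench. Its x axis runs along the blade's length, its y axis across its thickness.
- paddle (a joint): Knob angle in rad, 0 at the start, grows clockwise seen from above; stops at -0.5 and 5.5. Spring detents (clicks) every 1.047 rad; let go within about 0.35 rad of one, it settles there. Peak detent torque about 0.07 N m. At 0 the blade lies along the dispenser's x axis. Each click drops one ball into the chute; with the gate open it rolls into the dish.
- gate (a joint): Gate lever angle in rad about a vertical hinge, counter-clockwise from above: 0 = straight across the chute (closed), 1.571 = along it, pointing in the dispenser's +x (open). Starts at 0 to 0.4, stops at 0 and 2.3, stays where left (friction 0.05 N m). Shut, its blade stops the balls; swung too far, it leaves a gap in the chute's side.
- gate_pin (a point): On the axis of the upright round steel pin (12 in diameter, heights 117 to 183) at the lever's free end, 45 from the hinge, at the height to grip, 170 above the bench.
- gate_hinge (a point): On the gate's hinge axis at the height of gate_pin: dispenser frame x 66, y 15.
- dish: White ceramic dish, round, 90 across the rim, 72 across the foot, 32 high, a small round boss in the middle of its floor, about 0.14 kg. Origin: centre of its underside. Its one upright lug points along its x axis: a flat plate 12 thick (across y), from x 42 to 76, heights 6 to 56. Best carried by the lug and set down with the lug away from the dispenser.
- dish_lug (a point): Point to grip in the dish's lug: dish frame x 62, y 0, 42 above its underside.
- petri: Bystander: stack of three round sample boxes, radius 40, 41 high. Origin under its centre.
- carrier: Bystander: black round wafer case, radius 31, 34 high, beside the dish's place under the spout. Origin under its centre.
- bottle: Bystander: white bottle, radius 25, 120 high, on the other side of the spout. Origin under its centre.
- gelbox: Bystander: black flat box 75 by 75 by 22. Origin under its centre.
- mouse: Bystander: black computer mouse 100 by 58 by 28. Origin under its centre.
- beaker: Bystander: glass beaker, radius 35, 85 high. Origin under its centre.
- spatula: Bystander: flat steel spatula 170 long, lying. Origin under its middle.
- ball1_center (a point): Centre of a white ceramic ball, 20 in diameter, 14 g; at the start 60 degrees to the left of the spout, next to fall.
- ball2_center (a point): Centre of a white ceramic ball, 20 in diameter, 14 g; at the start 120 degrees to the left of the spout, second to fall.
- ball3_center (a point): Centre of a white ceramic ball, 20 in diameter, 14 g; at the start under the magazine tube, third to fall.
- ball4_center (a point): Centre of a white ceramic ball, 20 in diameter, 14 g; at the start lowest in the magazine tube; must stay in the dispenser.
- ball5_center (a point): Centre of a white ceramic ball, 20 in diameter, 14 g; at the start upper in the magazine tube; must stay in the dispenser.
Things that resemble listed ones, but are neither listed nor needed, are in the scene too. What is shaped like the dish but green is not meant.

How it is judged:
By the outcome, as a careful person would: the job done as asked, in the order asked, and still so for the second after the job is handed in, with the robot touching nothing.
It also fails if it takes over 72 s, if anything falls off the work surface, if the arm or the gripper's body presses on something with over 40 N, if the wrist force passes 120 N, or if a joint passes its speed limit or range.

## Robot

A 6-joint arm with a two-finger parallel gripper is mounted at the origin on the work surface. World frame = base frame: x ahead of the robot, y to its left, z up, the work surface at z = 0. Lengths are in mm, angles in degrees, forces in N, time in s.
With the tool pointing down it reaches from about 300 to 850 mm from the base axis. Payload 4.2 kg.
Tool frame: the origin (TCP) lies midway between the tips of the shut fingers; the grasp point (between the pads) lies 19 mm behind it; z points along the fingers, y is the direction in which the jaws open and shut (so a half turn about z gives the same grasp; the last joint's range is limited). The gripper opens to 91 mm and grips with 3 to 60 N. Pads are 32 mm wide; open, the fingers measure 118 mm over their backs; the gripper's body (76 mm by 178 mm) begins 60 mm behind the grasp point.
Start: joints at [-69.385, 18.312, 89.639, -0, 72.044, -1.146], TCP at [213.178, -534.043, 177.676] pointing down, gripper open.
Joint ranges: [-177.97, 177.97], [-48.28, 115.42], [12.27, 149.76], [-77.06, 257.06], [2.81, 150.46], [-146.56, 146.56]. Speed limits (degrees/s): [147.25, 147.25, 180, 180, 180, 180].

## Interface

Orientations are given as [roll, pitch, yaw] about the fixed x, y, z axes, in that order (R = Rz(yaw) Ry(pitch) Rx(roll)).
In Python, from workcell import * gives the robot as it stands.
- The arm moves only by the tool arm_command, never from a script. Its argument "deltas" is text: rows parted by semicolons, each of 7 numbers parted by spaces: the shift along the tool's x, y, z in mm, then the turn, a rotation vector about the tool's x, y, z in degrees, then the finger opening in mm, from 0 to 91.2. In form: x y z wx wy wz hand; .... A call has 1 to 5 rows; each row shifts and turns the commanded pose from where the row before left it, along the tool's axes as they then stand; what a row does not reach is not made up. A row lasts 1/8 s, in which the tool goes at most 62.5 mm and 10.7 degrees, less where a joint would pass 70% of its speed; a pose out of reach is approached as far as the arm can. A call is refused whole if a number of a shift passes 62.5 or a number of a turn 10.7, either way. A call with a gripper value outside its range is refused whole. The fingers move at their own pace and stop on an object; "force" is the grip in N (left out, the last holds). Time passes only in rows, so rows that do not move let the fingers close. It gives the time, the measured TCP pose, the force and the opening at its end, in the units of the state.
- state(): the state, without advancing time (a new reading comes with each control period).
- grab_frame(name): name is "scene" or "top" or "wrist"; returns the picture (384x512x3 uint8, red, green, blue); there is no depth.
- camera_model(name): a dict with "fx", "fy", "cx", "cy" (pixels), "k1" (the pictures are not rectified: a ray, as slopes to the right and down, at radius r is drawn at 1 + k1 r^2 times it, then the intrinsics apply), "rvec" (rotation vector, rad) and "tvec" (3), from world to camera coordinates, as OpenCV has them; the wrist camera has in their place "mount" (4x4, takes a point from camera to tool coordinates, whose origin is the TCP and whose axes are the flange's). Camera axes: x right, y down, z forward; pixel columns grow to the right and rows downward; lengths in mm; the calibration is good to about 2 mm. A picture is of the moment at which its call begins: read the wrist's pose just before it. camera_model takes no time and is no camera call.
- job_done(): hands the job in, once; it reports no verdict.
The state is a dict: "time_s": time; "qpos": joint angles; "qvel": joint speeds; "effort": joint torques, N m; "ee_pos": TCP position; "ee_rot": TCP orientation; "force": force on the tool from outside, world axes, zero at the start; "torque": the same for the moment, N m; "gripper_width": finger opening in mm.
Only numpy, scipy, OpenCV 4.12 (cv2) and the standard library are available. Lean on these libraries where they do the work, as an engineer would, in place of code of your own. Each camera call takes 0.05 s, during which the arm holds its last target. There are 200 camera calls.

## Working session

There is one attempt and no reset: what is moved stays moved. The work goes in short steps, Python scripts to look and compute and a tool call to move; the robot and the scene stay as the last step left them, time stands still between calls to the robot, and variables do not carry over. Pictures are saved under pics/ and viewed, about 8 in all and at most 12, crops included, and the job is handed in when it is done.

Besides the shell and the picture viewer there is one more tool, called after "Request:" by a JSON object that holds its "name" and its "arguments", one argument or row to a line. arm_command: Moves the arm, as the interface text tells. Its arguments: {"type":"object","properties":{"deltas":{"type":"string"},"force":{"type":"number"}},"required":["deltas"]}

```bash
ls; mkdir -p pics; python3 - <<'E'
from workcell import *
import cv2,numpy as np
print(state())
for n in ("scene","top"):
    f=grab_frame(n); cv2.imwrite(f"pics/{n}0.png",f[:,:,::-1]); print(n,camera_model(n))
print(camera_model("wrist"))
a=cv2.imread("pics/scene0.png");b=cv2.imread("pics/top0.png")
cv2.imwrite("pics/s1.png",cv2.resize(a,(800,600)));cv2.imwrite("pics/t1.png",cv2.resize(b,(800,600)))
E
```

```text
pics
{'time_s': 0.0, 'qpos': array([-6.93841907e+01,  1.83515281e+01,  8.97075797e+01, -8.87760741e-04,
        7.20442870e+01, -1.14550960e+00]), 'qvel': array([ 0.07468965,  0.01199044, -0.00634143,  0.07496944, -0.04639766,
       -0.0551798 ]), 'effort': array([-2.33221239e-03, -4.12462413e+01, -2.31971616e+01,  7.26694940e-02,
        4.57408628e-02, -1.34859092e-04]), 'ee_pos': array([ 212.96949101, -533.47619269,  176.81353227]), 'ee_rot': array([-1.79896609e+02, -1.22316530e-03,  2.17615922e+01]), 'force': array([-0.4625831 , -0.14892896, -0.54461305]), 'torque': array([ 0.05535596, -0.08219177,  0.03341241]), 'gripper_width': 90.98469888927386}
scene {'fx': 422.14457784900634, 'fy': 422.14457784900634, 'cx': 247.66091023665317, 'cy': 192.0814445429858, 'k1': -0.15062048559534358, 'rvec': array([ 2.07677392,  1.65450438, -0.50245197]), 'tvec': array([ -93.34391986, -399.81003825, 1515.14427973])}
top {'fx': 444.67614776969754, 'fy': 444.67614776969754, 'cx': 256.3963178432776, 'cy': 187.73150719667814, 'k1': -0.13612469862055793, 'rvec': array([ 2.12644021, -2.18361522,  0.15431934]), 'tvec': array([  -7.9147431 ,  585.83859755, 1241.79644672])}
{'fx': 305.30527988109947, 'fy': 305.30527988109947, 'cx': 255.1218210719613, 'cy': 191.89282807486543, 'k1': 4.5801696529663764e-05, 'mount': array([[-1.40168995e-03, -9.70578536e-01, -2.40780688e-01,
         6.82996220e+01],
       [ 9.99998508e-01, -1.11739534e-03, -1.31724819e-03,
         6.77306166e-01],
       [ 1.00944560e-03, -2.40782175e-01,  9.70578655e-01,
        -2.07340806e+02],
       [ 0.00000000e+00,  0.00000000e+00,  0.00000000e+00,
         1.00000000e+00]])}
```

View pics/s1.png

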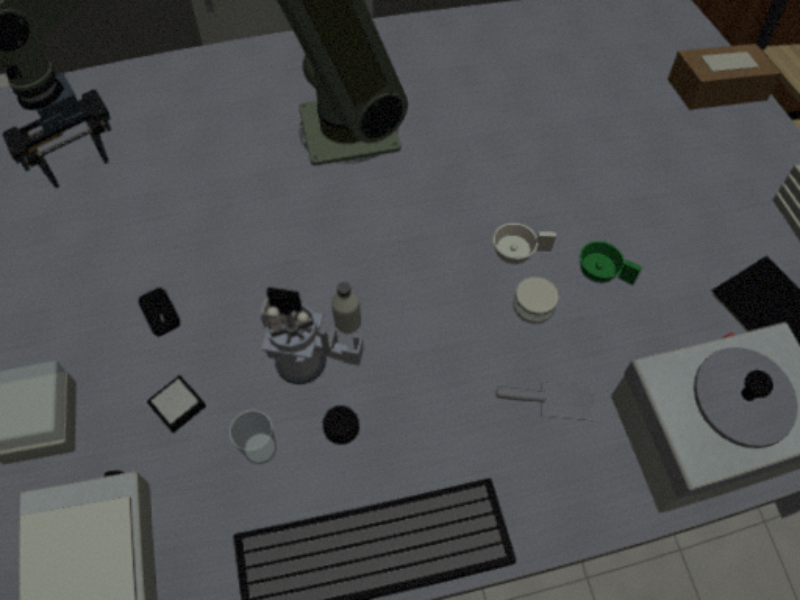

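View pics/t1.png

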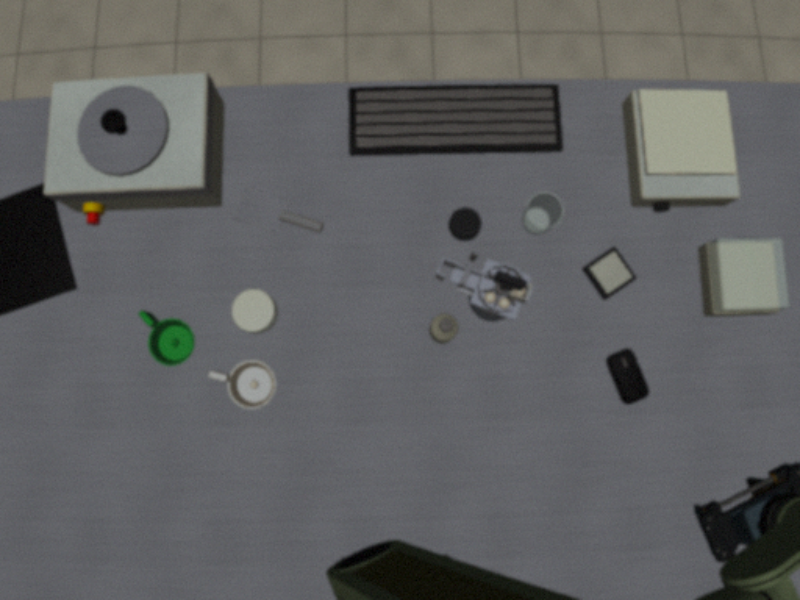

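The scene view shows the dispenser at about (295,330) with its chute to the right, the white dish at (515,243) with its lug to the right, the green dish at (602,262), the bottle at (346,308) and the carrier at (341,425). In the top view the dish is at (252,384), its lug at (217,377), the dispenser at (500,287) and the chute end at (445,270), all in 800x600 pixels.

```bash
cat > h.py <<'E'
from workcell import *
import numpy as np, cv2
from scipy.spatial.transform import Rotation as R
def cam(name,st=None):
    m=camera_model(name)
    if name=="wrist":
        T=np.eye(4);T[:3,:3]=R.from_euler('xyz',st["ee_rot"],degrees=True).as_matrix();T[:3,3]=st["ee_pos"]
        T=T@m["mount"];return m,T[:3,:3],T[:3,3]
    Rc=cv2.Rodrigues(m["rvec"])[0].T
    return m,Rc,-Rc@m["tvec"]
def ray(name,px,st=None):
    m,Rc,c=cam(name,st)
    K=np.array([[m["fx"],0,m["cx"]],[0,m["fy"],m["cy"]],[0,0,1]])
    u=cv2.undistortPoints(np.array([[px]],float),K,np.array([m["k1"],0,0,0]))[0,0]
    return c,Rc@np.array([u[0],u[1],1.])
def onz(name,px,z,st=None):
    c,d=ray(name,px,st); return c+d*(z-c[2])/d[2]
def proj(name,P,st=None):
    m,Rc,c=cam(name,st); p=Rc.T@(np.array(P,float)-c); x=p[:2]/p[2]
    x=x*(1+m["k1"]*(x@x)); return np.array([m["fx"]*x[0]+m["cx"],m["fy"]*x[1]+m["cy"]])
E
python3 - <<'E'
from h import *
a=cv2.imread("pics/scene0.png");b=cv2.imread("pics/top0.png")
k=1/1.5625
def g(n,x,y,z): print(n,x,y,z,onz(n,(x*k,y*k),z).round(1))
# dish: rim mask in top
hsv=cv2.cvtColor(b,cv2.COLOR_BGR2HSV)
roi=np.zeros(b.shape[:2],np.uint8); roi[220:270,130:182]=255
g_=cv2.cvtColor(b,cv2.COLOR_BGR2GRAY); print(g_[225:265:4,140:180:3])
m=((g_>118)&(roi>0)).astype(np.uint8)
c=max(cv2.findContours(m,0,2)[0],key=cv2.contourArea); print(cv2.boundingRect(c),cv2.minEnclosingCircle(c),cv2.contourArea(c))
g("top",252,384,4);g("top",217,377,56);g("top",228,379,56);g("top",253,311,41);g("top",465,223,34);g("top",447,325,120);g("top",510,282,228);g("top",440,268,102);g("top",498,290,134)
g("scene",345,287,120);g("scene",515,245,4);g("scene",547,241,56);g("scene",341,425,34);g("scene",285,298,228)
A=cv2.resize(a[170:250,150:250],(800,640),interpolation=2)[:600]
B=cv2.resize(b[145:225,265:350],(638,600),interpolation=2)
o=np.hstack([cv2.resize(A,(400,300)),cv2.resize(B,(400,376))[:300]])
cv2.imwrite("pics/c2.png",cv2.convertScaleAbs(B,alpha=1.4))
cv2.imwrite("pics/c3.png",cv2.convertScaleAbs(A,alpha=1.4))
E
```

```text
[[102 100 102 105 102 101 100 103  99 103 103  99  98 101]
 [101 100 102 101  97 104 104 105 105  97  99  99  99  97]
 [102 100 103 102 128 114  85  87  89 113 120 102  98 100]
 [ 93  95 100 124  74 113 158 161 160 158 128 125  99 101]
 [152 156  80  71 110 159 157 158 161 161 162 127 109  96]
 [ 98  93 124  71 141 157 158 147 128 154 162 145 123  98]
 [ 97  95 126  72 127 159 157 155 155 160 158 131 117  99]
 [ 99 100 111  98  79 148 160 159 157 161 143 120  98  99]
 [101 100  96 111 115  80  92 125 123 106 132 102  99  96]
 [ 93  96  97  97  99 112 121 125 115 105  98 102  99  98]]
(148, 230, 29, 29) ((160.71322631835938, 245.33795166015625), 15.70269775390625) 454.0
top 252 384 4 [425.9 259.6   4. ]
top 217 377 56 [439.2 312.9  56. ]
top 228 379 56 [435.2 292.7  56. ]
top 253 311 41 [559.5 249.7  41. ]
top 465 223 34 [ 716.7 -148.4   34. ]
top 447 325 120 [ 517.5 -100.9  120. ]
top 510 282 228 [ 573.4 -195.   228. ]
top 440 268 102 [620.2 -93.5 102. ]
top 498 290 134 [ 574.  -189.6  134. ]
scene 345 287 120 [519.7 -93.7 120. ]
scene 515 245 4 [418.2 265.5   4. ]
scene 547 241 56 [459.2 308.8  56. ]
scene 341 425 34 [ 729.8 -146.3   34. ]
scene 285 298 228 [ 592.  -192.1  228. ]
```

View pics/c2.png

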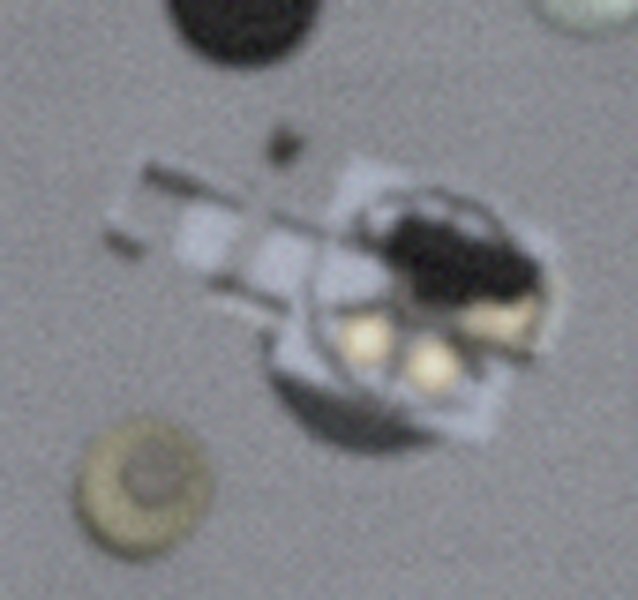

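The crop shows the paddle at crop (463,260), the gate pin at (285,147), the chute end at (115,210) and the bottle at (145,490). The spout therefore points along a world yaw of about 66°. Next I'll write a helper that works out rows, then move over the dispenser for a close look on the way to the dish.

```bash
cat >> h.py <<'E'
def plan(target,yaw,hand,n=None,start=None,vmax=60,nd=1):
    """rows from start (pos,yaw) to target (TCP), tool pointing down; also trims roll/pitch error"""
    st=state()
    p=np.array(st["ee_pos"] if start is None else start[0],float); y=st["ee_rot"][2] if start is None else start[1]
    d=np.array(target,float)-p; dy=(yaw-y+180)%360-180
    n=n or int(max(np.ceil(np.linalg.norm(d)/vmax),np.ceil(abs(dy)/10.5),1))
    out=[]
    for i in range(n):
        yy=np.radians(y); c,s=np.cos(yy),np.sin(yy); e=(target-p)/(n-i) if False else (np.array(target)-p)/(n-i)
        r=[round(c*e[0]+s*e[1],nd),round(s*e[0]-c*e[1],nd),round(-e[2],nd)]
        p=p+np.array([c*r[0]+s*r[1],s*r[0]-c*r[1],-r[2]])
        w=round(-((yaw-y+180)%360-180)/(n-i),1); y-=w
        out.append("%g %g %g 0 0 %g %g"%(*r,w+0.0,hand))
    for i in range(0,n,5): print("; ".join(out[i:i+5]))
    print("end",p.round(1),round(y,1)); return p,y
E
python3 -c "
from h import *
plan([611,-109,310],66,91,start=([213.2,-534,177.7],21.76))"
```

```text
52.7 -24.7 -13.2 0 0 -4.4 91; 54.4 -20.6 -13.2 0 0 -4.4 91; 55.9 -16.4 -13.2 0 0 -4.4 91; 57 -12 -13.2 0 0 -4.4 91; 57.7 -7.6 -13.3 0 0 -4.4 91
58.1 -3.2 -13.2 0 0 -4.4 91; 58.2 1.3 -13.3 0 0 -4.5 91; 57.9 5.8 -13.2 0 0 -4.4 91; 57.3 10.3 -13.3 0 0 -4.5 91; 56.4 14.7 -13.2 0 0 -4.4 91
end [ 611. -109.  310.] 66.0
```

Request:
{"name": "arm_command", "arguments": {
  "deltas": "52.7 -24.7 -13.2 0 0 -4.4 91; 54.4 -20.6 -13.2 0 0 -4.4 91; 55.9 -16.4 -13.2 0 0 -4.4 91; 57 -12 -13.2 0 0 -4.4 91; 57.7 -7.6 -13.3 0 0 -4.4 91"
}}

```text
time_s: 0.72
ee_pos: [413.0, -320.0, 243.9]
ee_rot: [-180.0, 0.0, 43.9]
force: [0.7, -1.1, -0.1]
gripper_width: 90.9
```

Request:
{"name": "arm_command", "arguments": {
  "deltas": "58.1 -3.2 -13.2 0 0 -4.4 91; 58.2 1.3 -13.3 0 0 -4.5 91; 57.9 5.8 -13.2 0 0 -4.4 91; 57.3 10.3 -13.3 0 0 -4.5 91; 56.4 14.7 -13.2 0 0 -4.4 91"
}}

```text
time_s: 1.35
ee_pos: [611.9, -107.4, 310.0]
ee_rot: [-180.0, 0.0, 66.1]
force: [1.3, -0.7, 0.5]
gripper_width: 91.0
```

Request:
{"name": "arm_command", "arguments": {
  "deltas": "0 0 0 0 0 0 91; 0 0 0 0 0 0 91"
}}

```text
time_s: 1.6
ee_pos: [610.4, -109.2, 309.1]
ee_rot: [-179.9, 0.1, 66.0]
force: [-0.8, -1.3, -0.7]
gripper_width: 90.6
```

```bash
python3 - <<'E'
from h import *
import pickle
st=state(); f=grab_frame("wrist")[:,:,::-1]; pickle.dump(st,open("st1.pkl","wb")); cv2.imwrite("pics/w1raw.png",f)
print(st["time_s"],st["ee_pos"],st["ee_rot"],st["force"])
cv2.imwrite("pics/w1.png",cv2.resize(cv2.convertScaleAbs(f,alpha=1.3),(800,600)))
E
```

```text
1.6 [ 610.42879469 -109.17676506  309.11871734] [-1.79906218e+02  6.73619093e-02  6.59586291e+01] [-0.79084812 -1.26204832 -0.65027739]
```

View pics/w1.png

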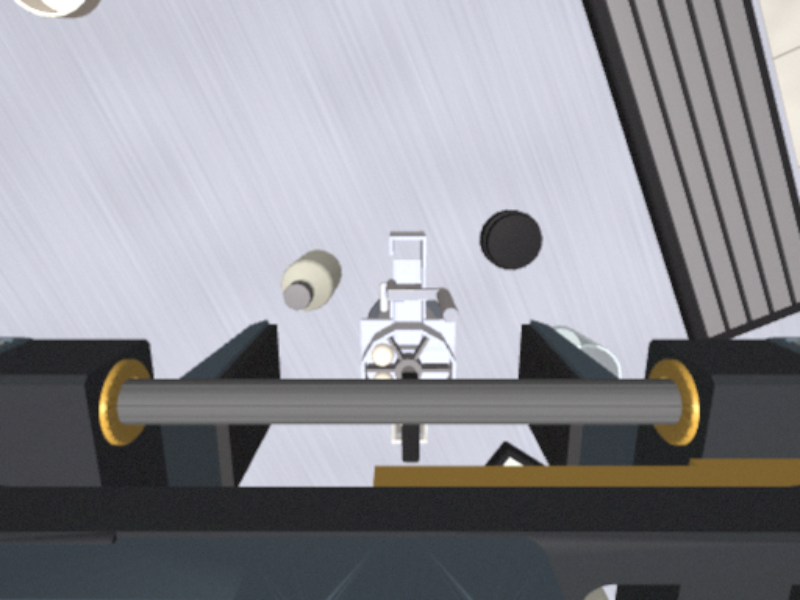

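The wrist view shows the chute end's top edge at (390..424, 233), the gate lever from (385,295) to its pin at (450,313), the hub at (407,368), the bottle at (300,295) and the carrier at (511,240). I'll crop it for finer pixels.

```bash
python3 - <<'E'
from h import *
f=cv2.imread("pics/w1raw.png")[140:245,215:310]
cv2.imwrite("pics/w1c.png",cv2.resize(f,(540,597),interpolation=cv2.INTER_CUBIC))
E
```

```text
(no output)
```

View pics/w1c.png

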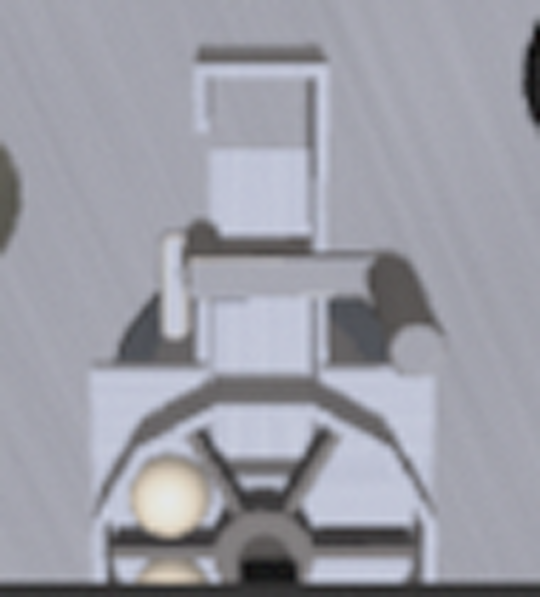

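```bash
python3 - <<'E'
from h import *
import pickle
st=pickle.load(open("st1.pkl","rb"))
g=lambda X,Y,z: onz("wrist",(215+(X+.5)/5.684-.5,140+(Y+.5)/5.686-.5),z,st)
e1,e2=g(195,62,102),g(328,62,102); E=(e1+e2)/2
print("end",e1.round(1),e2.round(1),E.round(1),"w",np.linalg.norm(e1-e2))
n=e2-e1; yaw=np.degrees(np.arctan2(n[0],-n[1])) ; print("yaw from end edge",yaw)
pin=g(416,350,183);pin2=g(444,350,183); print("pin",pin.round(1),np.linalg.norm(pin-pin2))
hub=g(265,540,134); print("hub",hub.round(1))
p1,p2=g(90,365,104),g(436,365,104); q=(p1+p2)/2;print("plate",p1.round(1),p2.round(1),np.linalg.norm(p1-p2))
# long baseline: chute left edges
a,b=g(261.5,62,102),q; print("yaw plate->end",np.degrees(np.arctan2(*(a-b)[1::-1])))
# triangulate paddle top centre from top view
top=onz("top",(265+463/7.506-.5,145+260/7.5-.5),228); print("paddle top",top.round(1), "yaw", np.degrees(np.arctan2(*(E-top)[1::-1])),np.linalg.norm((E-top)[:2]))
# pin in top, chute end in top
tp=onz("top",(265+285/7.506-.5,145+147/7.5-.5),183);print("pin top cam",tp.round(1))
for y in (65,66,67,68):
  t=np.radians(y);x=np.array([np.cos(t),np.sin(t)]);yv=np.array([-x[1],x[0]])
  ax=E[:2]-115*x; hin=ax+66*x+15*yv; d=pin[:2]-hin
  print(y,"axis",ax.round(1),"hinge",hin.round(1),"pin r",np.linalg.norm(d).round(1),"gate deg",np.degrees(np.arctan2(d@x,-d@yv)).round(1))
for nm,X,Y,z in(("bottle",300,295,120),("carrier",511,240,34)): print(nm,onz("wrist",(X/1.5625,Y/1.5625),z,st).round(1))
E
```

```text
end [612.3 -85.3 102. ] [641.2 -98.2 102. ] [626.7 -91.8 102. ] w 31.65600482562959
yaw from end edge 65.89140976403482
pin [ 634.1 -148.1  183. ] 5.582217293439074
hub [ 583.1 -191.2  134. ]
plate [ 557.9 -142.5  104. ] [ 636.  -177.4  104. ] 85.54752592455648
yaw plate->end 66.38084083573114
paddle top [ 576.7 -194.6  228. ] yaw 64.06470200985883 114.34126871345508
pin top cam [ 624.4 -142.6  183. ]
65 axis [ 578.1 -196. ] hinge [ 592.4 -129.9] pin r 45.5 gate deg 1.4
66 axis [ 580.  -196.8] hinge [ 593.1 -130.4] pin r 44.7 gate deg 0.7
67 axis [ 581.8 -197.6] hinge [ 593.8 -131. ] pin r 43.8 gate deg 0.1
68 axis [ 583.6 -198.4] hinge [ 594.5 -131.6] pin r 43.0 gate deg -0.6
bottle [523.1 -99.1 120. ]
carrier [ 718.4 -146.3   34. ]
```

```bash
python3 -c "
from h import *
plan([440,322,230],76,91,start=([611,-109,310],66))"
```

```text
40.5 -41.4 10 0 0 -1.2 91; 41.4 -40.6 10 0 0 -1.3 91; 42.3 -39.6 10 0 0 -1.2 91; 43.1 -38.7 10 0 0 -1.3 91; 44 -37.8 10 0 0 -1.2 91
44.8 -36.8 10 0 0 -1.3 91; 45.6 -35.8 10 0 0 -1.2 91; 46.3 -34.9 10 0 0 -1.3 91
end [440. 322. 230.] 76.0
```

Request:
{"name": "arm_command", "arguments": {
  "deltas": "40.5 -41.4 10 0 0 -1.2 91; 41.4 -40.6 10 0 0 -1.3 91; 42.3 -39.6 10 0 0 -1.2 91; 43.1 -38.7 10 0 0 -1.3 91; 44 -37.8 10 0 0 -1.2 91"
}}

```text
time_s: 2.28
ee_pos: [503.0, 160.2, 259.7]
ee_rot: [180.0, 0.0, 72.0]
force: [0.3, 0.7, -1.0]
gripper_width: 90.7
```

Request:
{"name": "arm_command", "arguments": {
  "deltas": "44.8 -36.8 10 0 0 -1.3 91; 45.6 -35.8 10 0 0 -1.2 91; 46.3 -34.9 10 0 0 -1.3 91; 0 0 0 0 0 0 91; 0 0 0 0 0 0 91"
}}

```text
time_s: 2.9
ee_pos: [440.5, 320.6, 230.0]
ee_rot: [180.0, 0.1, 75.9]
force: [0.5, -1.4, -0.3]
gripper_width: 90.7
```

```bash
python3 - <<'E'
from h import *
import pickle
st=state(); f=grab_frame("wrist")[:,:,::-1].copy(); pickle.dump(st,open("st2.pkl","wb")); cv2.imwrite("pics/w2raw.png",f)
print(st["time_s"],st["ee_pos"],st["ee_rot"],st["force"])
cv2.imwrite("pics/w2.png",cv2.resize(f,(800,600)))
E
```

```text
2.9 [440.48212586 320.64063688 229.97832431] [1.79975610e+02 5.32502028e-02 7.58859556e+01] [ 0.52129245 -1.37554714 -0.33679211]
```

View pics/w2.png

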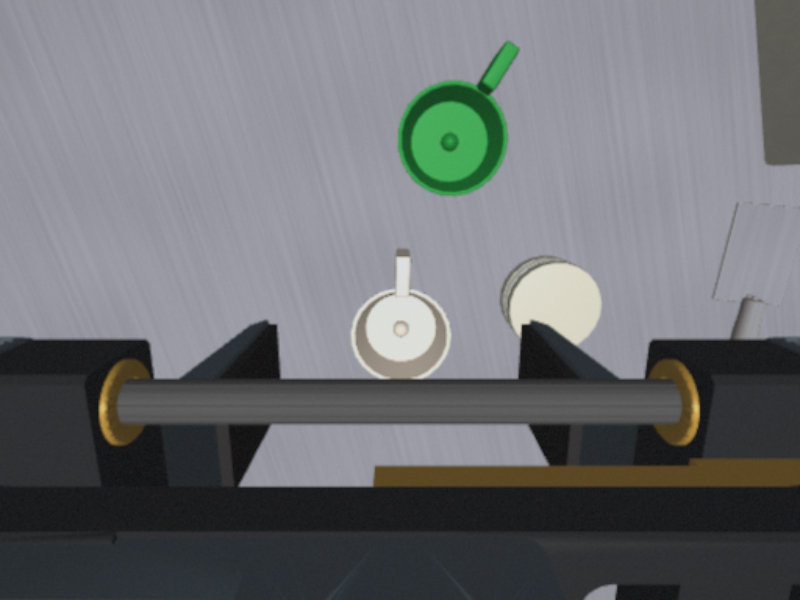

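The white dish's lug top runs from (403,258) to (402,295), its boss is at (401,328), and the petri stack is at (556,304), clear of the right finger.

```bash
python3 - <<'E'
from h import *
import pickle
st=pickle.load(open("st2.pkl","rb"))
g=lambda X,Y,z: onz("wrist",((X+.5)/1.5625-.5,(Y+.5)/1.5625-.5),z,st)
o=g(403,258,56); b=g(401,328,7); pet=g(556,304,41)
d=(o-b)[:2]; print("outer",o.round(1),"boss",b.round(1),"len",np.linalg.norm(d),"yaw",np.degrees(np.arctan2(d[1],d[0])),"petri",pet.round(1))
l,r=g(396,265,56),g(409.5,265,56); print("thick",np.linalg.norm(l-r))
u=d/np.linalg.norm(d); L=o[:2]-14*u; yaw=np.degrees(np.arctan2(d[1],d[0])); print("lug",L, b[:2]+62*u)
plan([*L,80],yaw,60); p,y=plan([*L,24],yaw,60,start=([*L,80],yaw),n=2)
E
```

```text
outer [446.4 327.3  56. ] boss [427.  255.7   7. ] len 74.24516885064699 yaw 74.78834323396077 petri [563.5 254.2  41. ]
thick 10.917567916920104
lug [442.77308363 313.79427101] [443.23352589 315.48761837]
-2 1.2 50.1 0 0 0.3 60; -2 1.1 50.1 0 0 0.4 60; -2 1.2 50 0 0 0.3 60
end [442.8 313.8  80. ] 74.8
0 0 28 0 0 0 60; 0 0 28 0 0 0 60
end [442.8 313.8  24. ] 74.8
```

Request:
{"name": "arm_command", "arguments": {
  "deltas": "-2 1.2 50 0 0 0.3 60; -2 1.1 50 0 0 0.4 60; -1.5 1.2 50 0 0 0.4 60; 0 0 28 0 0 0 60; 0 0 27 0 0 0 60",
  "force": 20
}}

```text
time_s: 3.58
ee_pos: [443.4, 313.9, 24.2]
ee_rot: [180.0, 0.0, 74.7]
force: [1.0, -0.8, 0.1]
gripper_width: 60.3
```

Request:
{"name": "arm_command", "arguments": {
  "deltas": "0 0 0 0 0 0 60; 0 0 0 0 0 0 0; 0 0 0 0 0 0 0; 0 0 0 0 0 0 0; 0 0 0 0 0 0 0",
  "force": 20
}}

```text
time_s: 4.2
ee_pos: [442.5, 316.1, 25.4]
ee_rot: [180.0, -0.0, 74.9]
force: [-0.0, 0.3, 0.8]
gripper_width: 22.6
```

Request:
{"name": "arm_command", "arguments": {
  "deltas": "0 0 0 0 0 0 0; 0 0 0 0 0 0 0; 0 0 0 0 0 0 0"
}}

```text
time_s: 4.58
ee_pos: [442.3, 316.0, 24.9]
ee_rot: [180.0, 0.0, 74.9]
force: [-0.1, 0.1, 0.4]
gripper_width: 0.5
```

The fingers closed to 0.5 mm, so they missed the lug. I'll look with the wrist camera before moving anything.

```bash
python3 - <<'E'
from h import *
import pickle
st=state(); f=grab_frame("wrist")[:,:,::-1].copy(); t=grab_frame("top")[:,:,::-1].copy(); cv2.imwrite("pics/w3raw.png",f)
print(st["time_s"],st["ee_pos"],st["gripper_width"])
o=np.hstack([cv2.resize(f,(400,300)),cv2.resize(t[190:280,110:230],(400,300))])
cv2.imwrite("pics/w3.png",o)
for n,P in(("tcp",st["ee_pos"]),("lugpoint",[443,314.5,42]),("dish",[427,255.7,0])): print(n,proj("wrist",P,st).round(1))
E
```

```text
4.575 [442.28126299 315.97270727  24.86048221] 0.5404505644605351
tcp [254.  213.9]
lugpoint [255.5 223.8]
dish [255.4 275.3]
```

View pics/w3.png

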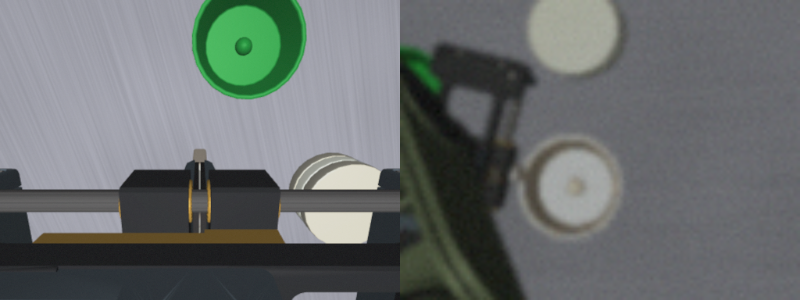

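```bash
python3 - <<'E'
from h import *
f=cv2.imread("pics/w3raw.png")[180:310,200:312]
cv2.imwrite("pics/w3c.png",cv2.resize(cv2.convertScaleAbs(f,alpha=1.5),None,fx=4.6,fy=4.6,interpolation=cv2.INTER_CUBIC))
print(state()["gripper_width"],state()["effort"])
E
```

```text
0.6537980328154098 [ 8.39448738e-03 -4.13773727e+01 -1.82904607e+01  5.98777179e-02
 -3.39912786e-02 -4.24577502e-05]
```

View pics/w3c.png

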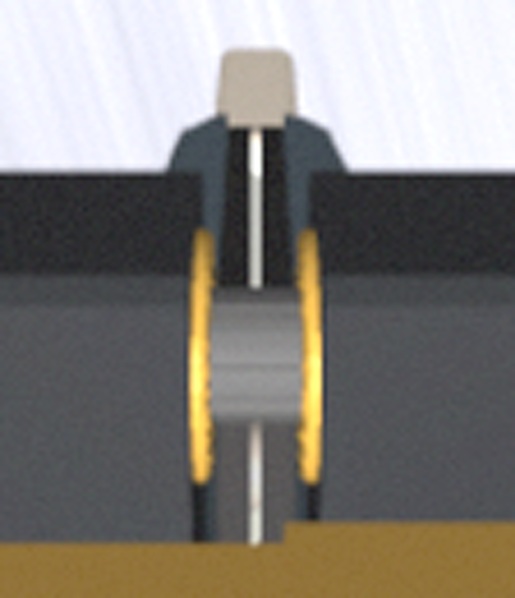

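The lug's end face sits right between the fingertips (rows 190–207, as projected for dish x=76), although the width reads 0.5 mm. The reading and the picture disagree, so I'll lift a little and see whether the lug stays fixed in the wrist view.

Request:
{"name": "arm_command", "arguments": {
  "deltas": "0 0 -10 0 0 0 0; 0 0 -10 0 0 0 0; 0 0 -10 0 0 0 0; 0 0 0 0 0 0 0"
}}

```text
time_s: 5.18
ee_pos: [443.1, 316.5, 56.2]
ee_rot: [179.9, -0.1, 74.9]
force: [0.3, 0.5, -0.2]
gripper_width: 0.6
```

```bash
python3 - <<'E'
from h import *
st=state(); f=grab_frame("wrist")[:,:,::-1].copy(); t=grab_frame("top")[:,:,::-1].copy(); s=grab_frame("scene")[:,:,::-1].copy()
a=cv2.imread("pics/w3raw.png").astype(int)
print(st["ee_pos"],st["gripper_width"],st["force"], "patch diff",abs(f.astype(int)-a)[188:210,240:272].mean(),"bg",abs(f.astype(int)-a)[100:140,200:300].mean())
o=np.hstack([cv2.resize(f[170:320,190:320],(350,404),interpolation=2),cv2.resize(s[120:220,280:400],(450,375),interpolation=2)[:,:].copy() if 0 else cv2.resize(s[120:220,280:390],(444,404),interpolation=2)])
cv2.imwrite("pics/w4.png",cv2.convertScaleAbs(o,alpha=1.5))
E
```

```text
[443.08473866 316.45846181  56.19980477] 0.637586787665181 [ 0.27000891  0.5483938  -0.15128425] patch diff 30.171875 bg 7.8901666666666666
```

View pics/w4.png

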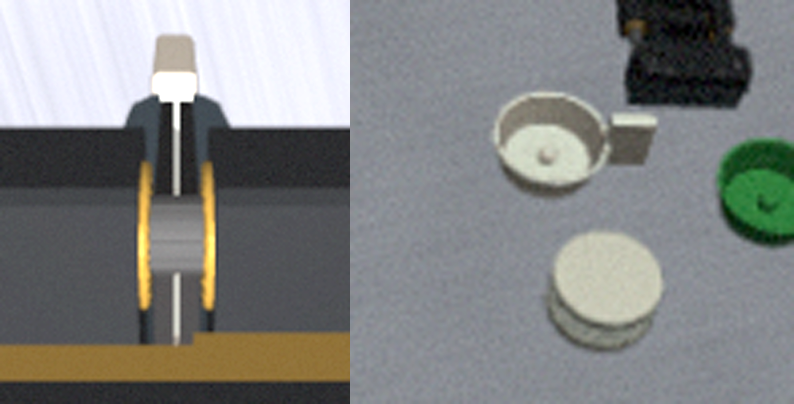

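The dish was not lifted. Its lug stays on the bench and the fingers closed above it, so the real fingertips seem higher than the reported TCP. I'll check that against the open-finger view and the scene camera.

```bash
python3 - <<'E'
from h import *
st=state(); P=np.array(st["ee_pos"]); print(P)
for dz in(0,10,20,30,40,60,100): print(dz,"scene crop xy",((proj("scene",P+[0,0,dz])-[280,120])*4.04+[350,0]).round(0),"wrist px",proj("wrist",P+[0,0,dz],st).round(1))
L=[443,314.5,56];print("lug top scene crop",((proj("scene",L)-[280,120])*4.04+[350,0]).round(0))
# open finger inner edges in w1, w2 raw, row 215..230
for n in("w1raw","w2raw"):
    g=cv2.cvtColor(cv2.imread(f"pics/{n}.png"),6)
    for r in(210,218,226,234):
        row=g[r]; d=np.where(row[100:400]<60)[0]+100; print(n,r,d[d<255].max(initial=0),d[d>255].min(initial=999))
E
```

```text
[442.10555048 315.7814923   54.7970385 ]
0 scene crop xy [633. 120.] wrist px [254.  213.9]
10 scene crop xy [636. 112.] wrist px [253.9 218.5]
20 scene crop xy [638. 103.] wrist px [253.8 223.5]
30 scene crop xy [641.  95.] wrist px [253.8 229. ]
40 scene crop xy [644.  86.] wrist px [253.7 235.2]
60 scene crop xy [649.  68.] wrist px [253.5 249.7]
100 scene crop xy [660.  31.] wrist px [252.9 292.7]
lug top scene crop [633. 120.]
w1raw 210 176 334
w1raw 218 176 334
w1raw 226 177 333
w1raw 234 248 270
w2raw 210 176 334
w2raw 218 176 334
w2raw 226 177 333
w2raw 234 177 333
```

Request:
{"name": "arm_command", "arguments": {
  "deltas": "0 0 0 0 0 0 60; 0 0 0 0 0 0 60; 0 0 0 0 0 0 60; 0 0 0 0 0 0 60; 0 0 0 0 0 0 60"
}}

```text
time_s: 5.95
ee_pos: [442.3, 315.9, 54.9]
ee_rot: [180.0, 0.0, 74.9]
force: [-0.5, -0.6, 0.5]
gripper_width: 47.0
```

Request:
{"name": "arm_command", "arguments": {
  "deltas": "0 0 15 0 0 0 60; 0 0 15 0 0 0 60; 0 0 10 0 0 0 60; 0 0 6 0 0 0 60; 0 0 4 0 0 0 60"
}}

```text
time_s: 6.58
ee_pos: [442.3, 315.9, 4.5]
ee_rot: [-180.0, 0.0, 74.9]
force: [0.7, 0.7, 0.3]
gripper_width: 59.9
```

Request:
{"name": "arm_command", "arguments": {
  "deltas": "0 0 0 0 0 0 0; 0 0 0 0 0 0 0; 0 0 0 0 0 0 0; 0 0 0 0 0 0 0; 0 0 0 0 0 0 0",
  "force": 15
}}

```text
time_s: 7.2
ee_pos: [442.4, 316.0, 5.0]
ee_rot: [180.0, -0.0, 74.9]
force: [0.0, -0.7, -0.6]
gripper_width: 13.0
```

Request:
{"name": "arm_command", "arguments": {
  "deltas": "0 0 0 0 0 0 0; 0 0 0 0 0 0 0"
}}

```text
time_s: 7.45
ee_pos: [442.4, 316.0, 5.0]
ee_rot: [180.0, 0.0, 74.9]
force: [-0.8, -0.5, -0.2]
gripper_width: 11.9
```

It is gripped now (11.9 mm). So the real fingertips sit about 39 mm behind the reported TCP, which agrees with the open-finger edges at 79 px, about 175 mm deep. I'll deepen the grip cautiously while watching the force.

Request:
{"name": "arm_command", "arguments": {
  "deltas": "0 0 0 0 0 0 30; 0 0 0 0 0 0 30; 0 0 0 0 0 0 30; 0 0 4 0 0 0 30; 0 0 2 0 0 0 30"
}}

```text
time_s: 8.07
ee_pos: [442.1, 315.8, -1.5]
ee_rot: [-180.0, 0.0, 74.9]
force: [0.1, -0.2, 0.2]
gripper_width: 29.7
```

Request:
{"name": "arm_command", "arguments": {
  "deltas": "0 0 2 0 0 0 30; 0 0 2 0 0 0 30"
}}

```text
time_s: 8.32
ee_pos: [442.3, 315.9, -5.3]
ee_rot: [180.0, 0.0, 74.9]
force: [-0.8, -0.4, -0.5]
gripper_width: 29.6
```

Request:
{"name": "arm_command", "arguments": {
  "deltas": "0 0 2 0 0 0 30; 0 0 2 0 0 0 30"
}}

```text
time_s: 8.57
ee_pos: [442.3, 315.9, -9.2]
ee_rot: [180.0, 0.0, 74.9]
force: [0.5, -0.4, 0.6]
gripper_width: 29.9
```

Request:
{"name": "arm_command", "arguments": {
  "deltas": "0 0 0 0 0 0 0; 0 0 0 0 0 0 0; 0 0 0 0 0 0 0; 0 0 0 0 0 0 0; 0 0 0 0 0 0 0",
  "force": 30
}}

```text
time_s: 9.2
ee_pos: [442.4, 316.0, -9.0]
ee_rot: [180.0, -0.0, 74.9]
force: [-0.5, 0.2, -0.9]
gripper_width: 11.8
```

```bash
python3 - <<'E'
from h import *
p,y=plan([442.3,315.9,66],74.9,0,n=3,start=([442.3,315.9,-9],74.9))
p,y=plan([699,71,66],66,0,start=(p,y),vmax=50)
p,y=plan([699,71,-1],66,0,n=4,start=(p,y))
p,y=plan([646.3,-47.8,-1],66,0,n=6,start=(p,y))
E
```

```text
0 0 -25 0 0 0 0; 0 0 -25 0 0 0 0; 0 0 -25 0 0 0 0
end [442.3 315.9  66. ] 74.9
-21.2 39 -0 0 0 1.1 0; -20.4 39.3 -0 0 0 1.1 0; -19.7 39.7 -0 0 0 1.1 0; -18.9 40.1 -0 0 0 1.1 0; -18.2 40.5 -0 0 0 1.1 0
-17.4 40.8 -0 0 0 1.1 0; -16.6 41.1 -0 0 0 1.2 0; -15.6 41.5 -0 0 0 1.1 0
end [699.   71.1  66. ] 66.0
-0 0 16.8 0 0 0 0; -0 0 16.7 0 0 0 0; -0 0 16.8 0 0 0 0; -0 0 16.7 0 0 0 0
end [699.   71.1  -1. ] 66.0
-21.7 0 -0 0 0 0 0; -21.7 0 -0 0 0 0 0; -21.7 0.1 -0 0 0 0 0; -21.6 0 -0 0 0 0 0; -21.7 0.1 -0 0 0 0 0
-21.6 0 -0 0 0 0 0
end [646.3 -47.8  -1. ] 66.0
```

Request:
{"name": "arm_command", "arguments": {
  "deltas": "0 0 -15 0 0 0 0; 0 0 -30 0 0 0 0; 0 0 -30 0 0 0 0; -10.6 19.5 0 0 0 0.5 0; -21 39 0 0 0 1.2 0"
}}

```text
time_s: 9.82
ee_pos: [490.4, 270.5, 67.5]
ee_rot: [179.9, -0.1, 73.3]
force: [0.2, 0.2, -2.7]
gripper_width: 11.3
```

Request:
{"name": "arm_command", "arguments": {
  "deltas": "-20.3 39.4 0 0 0 1.1 0; -19.6 39.7 0 0 0 1.1 0; -18.9 40.1 0 0 0 1.1 0; -18.2 40.5 0 0 0 1.1 0; -17.4 40.8 0 0 0 1.1 0"
}}

```text
time_s: 10.45
ee_pos: [650.1, 114.1, 66.9]
ee_rot: [180.0, -0.0, 67.6]
force: [0.1, -0.0, -1.3]
gripper_width: 11.9
```

Request:
{"name": "arm_command", "arguments": {
  "deltas": "-16.6 41.1 0 0 0 1.2 0; -10 20 0 0 0 0.5 0; 0 0 0 0 0 0 0; 0 0 0 0 0 0 0"
}}

```text
time_s: 10.95
ee_pos: [693.9, 68.2, 66.0]
ee_rot: [-179.9, 0.0, 66.0]
force: [-0.2, 0.6, -1.8]
gripper_width: 11.8
```

```bash
python3 - <<'E'
from h import *
st=state(); f=grab_frame("wrist")[:,:,::-1].copy(); t=grab_frame("top")[:,:,::-1].copy(); cv2.imwrite("pics/w5raw.png",f); cv2.imwrite("pics/t5raw.png",t)
print(st["time_s"],st["ee_pos"],st["ee_rot"],st["gripper_width"])
cv2.imwrite("pics/w5.png",cv2.convertScaleAbs(np.hstack([cv2.resize(f,(400,300)),cv2.resize(t[110:230,220:380],(400,300))]),alpha=1.3))
p,y=plan([699,71,-1],66,0,n=4)
E
```

```text
10.95 [693.89421911  68.17041281  66.00614608] [-1.79913736e+02  1.91364386e-03  6.60039305e+01] 11.770086025547332
1.1 0.9 16.8 0 0 0 0; 1.1 0.9 16.8 0 0 0 0; 1.1 0.9 16.8 0 0 0 0; 1.1 0.8 16.7 0 0 0 0
end [699.  71.  -1.] 66.0
```

View pics/w5.png

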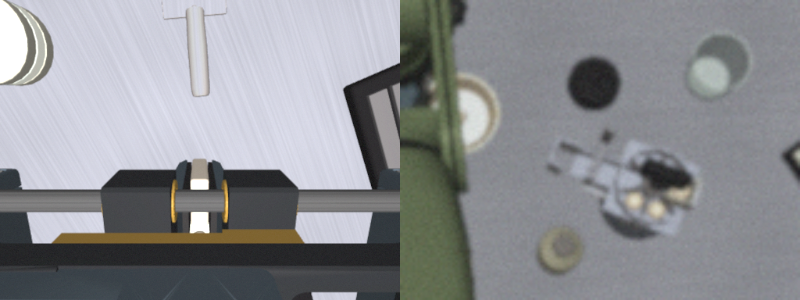

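The dish is held by its lug and level, the path is clear, and the spatula is about 100 mm beyond the gripper. Now I'll descend and slide it in.

Request:
{"name": "arm_command", "arguments": {
  "deltas": "0 0.6 17 0 0 0 0; 0 0.6 17 0 0 0 0; 0 0.6 17 0 0 0 0; 0 0.6 16 0 0 0 0; -15 0.5 0 0 0 0 0"
}}

```text
time_s: 11.68
ee_pos: [690.3, 52.3, -3.4]
ee_rot: [-179.8, 0.1, 66.0]
force: [0.3, 0.3, -1.3]
gripper_width: 11.8
```

Request:
{"name": "arm_command", "arguments": {
  "deltas": "-20 0.4 0 0 0 0 0; -20 0.3 0 0 0 0 0; -20 0.1 0 0 0 0 0; -15 0 0 0 0 0 0; -10 0 0 0 0 0 0"
}}

```text
time_s: 12.3
ee_pos: [657.4, -26.9, -0.8]
ee_rot: [180.0, -0.0, 65.9]
force: [0.0, -0.2, -2.4]
gripper_width: 11.6
```

```bash
python3 - <<'E'
from h import *
st=state();print(st["ee_pos"],st["ee_rot"],st["force"],st["gripper_width"])
plan([646.3,-47.8,-8.5],66,0,n=4)
E
```

```text
[657.37047346 -26.94873795  -0.76617928] [ 1.79978977e+02 -7.76567119e-03  6.59112463e+01] [ 0.03957565 -0.19326007 -2.44349251] 11.550334452964872
-5.9 -0.4 1.9 0 0 0 0; -5.9 -0.4 1.9 0 0 0 0; -5.9 -0.4 2 0 0 0 0; -5.9 -0.4 1.9 0 0 -0.1 0
end [646.3 -47.8  -8.5] 66.0
```

Request:
{"name": "arm_command", "arguments": {
  "deltas": "-9 -0.4 0 0 0 0 0; -9 -0.4 0 0 0 0 0; -5 -0.3 3 0 0 0 0; 0 0 3 0 0 0 0; 0 0 2 0 0 0 0"
}}

```text
time_s: 12.92
ee_pos: [647.4, -46.0, -9.1]
ee_rot: [-180.0, 0.0, 66.0]
force: [-2.3, 1.1, 10.0]
gripper_width: 12.0
```

```bash
python3 - <<'E'
from h import *
st=state();print(st["ee_pos"],st["ee_rot"],st["force"],st["gripper_width"])
plan([646.3,-47.8,-9],66,0,n=1)
E
```

```text
[647.40149422 -46.03691791  -9.06435581] [-1.79987785e+02  1.44813399e-03  6.59739528e+01] [-2.3452943   1.0776034   9.98555364] 11.997841498579144
-2.1 -0.3 -0.1 0 0 0 0
end [646.3 -47.8  -9. ] 66.0
```

The dish is on the bench (10 N contact). I'll ease up, release it and rise.

Request:
{"name": "arm_command", "arguments": {
  "deltas": "-2 -0.3 -1 0 0 0 12; 0 0 0 0 0 0 50; 0 0 0 0 0 0 50; 0 0 0 0 0 0 50; 0 0 0 0 0 0 50"
}}

```text
time_s: 13.55
ee_pos: [646.3, -48.0, -8.0]
ee_rot: [180.0, 0.0, 66.0]
force: [0.3, -0.4, -0.1]
gripper_width: 48.4
```

Request:
{"name": "arm_command", "arguments": {
  "deltas": "0 0 -10 0 0 0 50; 0 0 -30 0 0 0 50; 3 0 -45 0 0 0 60; 3 0 -45 0 0 0 60; 0 0 -45 0 0 0 60"
}}

```text
time_s: 14.18
ee_pos: [648.8, -42.4, 169.3]
ee_rot: [179.9, -0.0, 66.0]
force: [0.8, -0.8, 0.0]
gripper_width: 60.1
```

```bash
python3 - <<'E'
from h import *
import pickle
st=state(); f=grab_frame("wrist")[:,:,::-1].copy(); cv2.imwrite("pics/w6raw.png",f); pickle.dump(st,open("st6.pkl","wb"))
print(st["time_s"],st["ee_pos"],st["ee_rot"],st["gripper_width"])
cv2.imwrite("pics/w6.png",cv2.resize(f,(800,600)))
for n,P in (("spout rim+",[620.7+45*.4067,-105.4+45*.9135,32]),("pin",[634.1,-148.1,183]),("lug end",[620.7+76*.4067,-105.4+76*.9135,56])): print(n,(proj("wrist",P,st)*1.5625).round(0))
plan([634,-148,165],66,60)
E
```

```text
14.175 [648.75337813 -42.38449165 169.30053695] [ 1.79938851e+02 -2.01630470e-02  6.59708758e+01] 60.085480321364976
spout rim+ [398. 308.]
pin [459. 547.]
lug end [397. 273.]
-51.8 13.1 5.8 0 0 0 60; -51.9 13 5.8 0 0 0 60
end [ 634. -148.  165.] 66.0
```

View pics/w6.png

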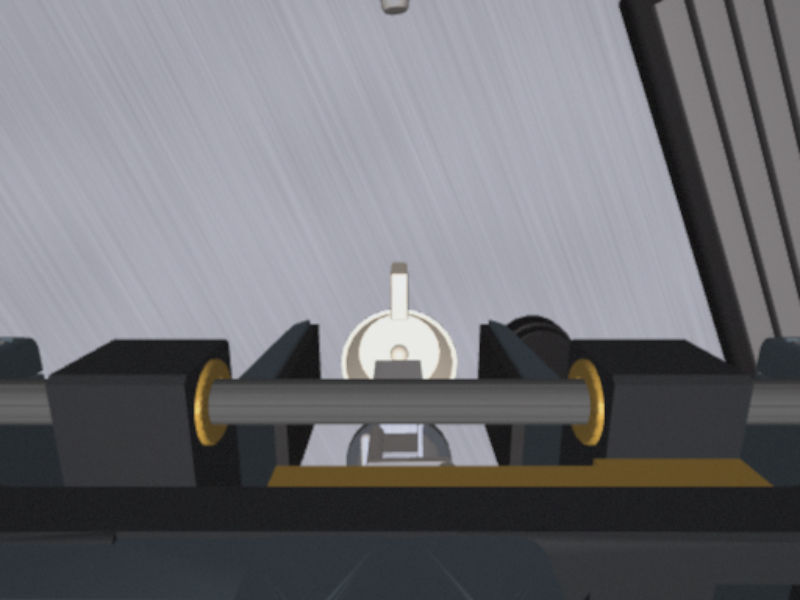

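The dish stands with its boss at (400,353), in line with the chute end (mid 398), and the lug end is at (399,273) against (397,273) predicted. Now the gate pin.

Request:
{"name": "arm_command", "arguments": {
  "deltas": "-35 8.7 3 0 0 0 60; -35 8.7 3 0 0 0 60; -33.7 8.7 3 0 0 0 60; 0 0 20 0 0 0 60; 0 0 19 0 0 0 60"
}}

```text
time_s: 14.85
ee_pos: [630.3, -148.6, 119.2]
ee_rot: [179.9, -0.0, 65.9]
force: [0.7, 1.3, 0.4]
gripper_width: 60.2
```

Request:
{"name": "arm_command", "arguments": {
  "deltas": "0 0 0 0 0 0 60; 0 0 0 0 0 0 5; 0 0 0 0 0 0 5; 0 0 0 0 0 0 5; 0 0 0 0 0 0 5",
  "force": 12
}}

```text
time_s: 15.48
ee_pos: [630.5, -147.9, 119.3]
ee_rot: [180.0, -0.0, 66.0]
force: [-0.4, 0.3, 0.6]
gripper_width: 23.0
```

Request:
{"name": "arm_command", "arguments": {
  "deltas": "0 0 0 0 0 0 5; 0 0 0 0 0 0 5"
}}

```text
time_s: 15.72
ee_pos: [633.4, -149.2, 119.3]
ee_rot: [179.6, -0.0, 66.0]
force: [6.4, -2.7, -3.0]
gripper_width: 11.6
```

```bash
python3 - <<'E'
from h import *
st=state();print(st["ee_pos"],st["ee_rot"],st["force"],st["gripper_width"])
x=np.array([.4067,.9135]);y=np.array([-.9135,.4067]);d=st["ee_pos"][:2]-np.array([580,-196.8]);print("disp",d@x,d@y)
h=np.array([66,15]);p=np.array([d@x,d@y])-h; print(np.hypot(*p),np.degrees(np.arctan2(p[0],-p[1])))
E
```

```text
[ 633.35891878 -149.17633054  119.30295636] [ 1.79593269e+02 -1.81892750e-02  6.59611486e+01] [ 6.38471349 -2.70022231 -3.00451197] 11.62730270999661
disp 65.20529432435566 -29.374825937047426
44.381941530921765 -1.0259964559796932
```

Request:
{"name": "arm_command", "arguments": {
  "deltas": "8.2 3.1 0 0 0 0 5; 7.6 -2 0 0 0 0 5; 7.1 -3.3 0 0 0 0 5; 6.4 -4.5 0 0 0 0 5; 5.6 -5.6 0 0 0 0 5"
}}

```text
time_s: 16.35
ee_pos: [635.4, -110.0, 119.3]
ee_rot: [179.7, -0.1, 66.0]
force: [6.0, -1.0, -1.1]
gripper_width: 11.6
```

Request:
{"name": "arm_command", "arguments": {
  "deltas": "4.5 -6.4 0 0 0 0 5; 3.3 -7.1 0 0 0 0 5; 2 -7.6 0 0 0 0 5; 0.7 -7.8 0 0 0 0 5; 0 0 0 0 0 0 5"
}}

```text
time_s: 16.98
ee_pos: [612.0, -86.6, 119.4]
ee_rot: [180.0, -0.3, 66.0]
force: [2.2, 4.7, 0.7]
gripper_width: 11.7
```

```bash
python3 - <<'E'
from h import *
st=state();print(st["ee_pos"],st["ee_rot"],st["force"],st["gripper_width"])
x=np.array([.4067,.9135]);y=np.array([-.9135,.4067]);d=st["ee_pos"][:2]-np.array([580,-196.8]);print("disp",d@x,d@y)
E
```

```text
[612.00763478 -86.57540832 119.3848625 ] [179.96943289  -0.27879591  65.96325681] [2.21279483 4.69812753 0.67875082] 11.694875924165375
disp 113.70766956778363 15.589367068371182
```

The arc fits a 45 mm radius about (68.7, 15.2) in TCP terms, and the lever is at about 90.5°. I'll release it, rise and go above the paddle.

Request:
{"name": "arm_command", "arguments": {
  "deltas": "0 0 0 0 0 0 40; 0 0 0 0 0 0 40; 0 0 0 0 0 0 40; 0 0 -25 0 0 0 40; 0 0 -30 0 0 0 40"
}}

```text
time_s: 17.6
ee_pos: [610.4, -89.7, 173.7]
ee_rot: [-179.9, 0.0, 65.9]
force: [1.0, -0.4, 0.6]
gripper_width: 40.1
```

Request:
{"name": "arm_command", "arguments": {
  "deltas": "0 0 -30 0 0 0 60; 0 0 0 0 0 0 60; 0 0 0 0 0 0 60"
}}

```text
time_s: 17.98
ee_pos: [610.4, -89.7, 202.7]
ee_rot: [-179.9, 0.0, 65.9]
force: [-0.7, 0.9, 0.1]
gripper_width: 59.3
```

```bash
python3 - <<'E'
from h import *
import pickle
st=state(); f=grab_frame("wrist")[:,:,::-1].copy(); t=grab_frame("top")[:,:,::-1].copy();s=grab_frame("scene")[:,:,::-1].copy()
cv2.imwrite("pics/w7raw.png",f); cv2.imwrite("pics/t7raw.png",t); cv2.imwrite("pics/s7raw.png",s); pickle.dump(st,open("st7.pkl","wb"))
print(st["time_s"],st["ee_pos"],st["ee_rot"],st["gripper_width"],st["force"])
# paddle: dark blob in original top image
b=cv2.cvtColor(cv2.imread("pics/top0.png"),6)[145:225,265:350]
m=cv2.morphologyEx((b<45).astype(np.uint8),cv2.MORPH_OPEN,np.ones((3,3)))
for c in cv2.findContours(m,0,2)[0]:
    if cv2.contourArea(c)>20: print("top dark",cv2.contourArea(c),cv2.minAreaRect(c))
for dx in(-25,0,25):
  P=[580+dx*.4067,-196.8+dx*.9135]; print(dx,proj("top",[*P,228])-[265,145],proj("top",[*P,186])-[265,145])
plan([580,-196.8,204],66,60)
E
```

```text
17.975 [610.39271598 -89.66653056 202.74405015] [-1.79884406e+02  3.64371887e-02  6.59450293e+01] 59.332147212707795 [-0.74484946  0.92057813  0.0817213 ]
top dark 116.5 ((61.0, 35.0), (10.0, 18.0), 90.0)
top dark 99.5 ((32.0, 3.5), (7.0, 18.0), 90.0)
-25 [71.34824786 36.66684884] [68.34535588 39.09131757]
0 [61.99813391 32.83365938] [59.33319658 35.39716843]
25 [52.64097488 29.00322187] [50.31525256 31.70538443]
-55.2 8 -0.8 0 0 0 60; -55.1 8 -0.9 0 0 0 60
end [ 580.  -196.8  204. ] 66.0
```

Request:
{"name": "arm_command", "arguments": {
  "deltas": "-36.8 5.3 0 0 0 0 60; -36.8 5.3 0 0 0 0 60; -36.7 5.3 0 0 0 0 60; 0 0 12 0 0 0 60; 0 0 10 0 0 0 60"
}}

```text
time_s: 18.75
ee_pos: [580.3, -196.3, 180.4]
ee_rot: [-179.9, -0.0, 65.9]
force: [-0.0, 0.4, 0.2]
gripper_width: 59.9
```

Request:
{"name": "arm_command", "arguments": {
  "deltas": "0 0 6 0 0 0 60; 0 0 5 0 0 0 60; 0 0 0 0 0 0 60"
}}

```text
time_s: 19.12
ee_pos: [580.8, -196.2, 170.5]
ee_rot: [-180.0, 0.0, 66.0]
force: [0.2, 0.2, 0.7]
gripper_width: 59.9
```

Request:
{"name": "arm_command", "arguments": {
  "deltas": "0 0 0 0 0 0 5; 0 0 0 0 0 0 5; 0 0 0 0 0 0 5; 0 0 0 0 0 0 5; 0 0 0 0 0 0 5",
  "force": 12
}}

```text
time_s: 19.75
ee_pos: [580.3, -196.7, 171.0]
ee_rot: [-179.9, -0.0, 66.0]
force: [-7.2, 3.9, 4.8]
gripper_width: 13.0
```

```bash
python3 - <<'E'
from h import *
st=state(); print(st["time_s"],st["ee_pos"],st["ee_rot"],st["gripper_width"],st["force"],st["torque"],st["qpos"])
x=np.array([.4067,.9135]);y=np.array([-.9135,.4067]);d=st["ee_pos"][:2]-np.array([580,-196.8]);print("disp",d@x,d@y)
E
```

```text
19.75 [ 580.32234996 -196.68275811  170.96580541] [-1.79938121e+02 -2.90707189e-04  6.59525842e+01] 13.045669646521167 [-7.21165845  3.94598524  4.79346923] [ 0.72857681  1.35069624 -0.06753532] [-1.98008854e+01  2.19961852e+01  8.50150420e+01  5.09319375e-03
  7.30504608e+01  4.24504284e+00]
disp 0.23820019594152905 -0.24678440707173313
```

Request:
{"name": "arm_command", "arguments": {
  "deltas": "0 0 0 0 0 0 5; 0 0 0 0 0 0 5; 0 0 0 0 0 0 5",
  "force": 15
}}

```text
time_s: 20.12
ee_pos: [579.8, -196.4, 171.0]
ee_rot: [-179.9, 0.0, 66.0]
force: [-4.8, 1.9, 2.4]
gripper_width: 11.8
```

Request:
{"name": "arm_command", "arguments": {
  "deltas": "0 -0.8 0 0 0 6 5; 0 0 0 0 0 9 5; 0 0 0 0 0 10 5; 0 0 0 0 0 10 5; 0 0 0 0 0 10 5"
}}

```text
time_s: 20.75
ee_pos: [580.5, -197.1, 171.0]
ee_rot: [179.9, -0.0, 20.6]
force: [-2.2, -0.2, 1.0]
gripper_width: 12.0
```

Request:
{"name": "arm_command", "arguments": {
  "deltas": "0 0 0 0 0 9 5; 0 0 0 0 0 6 5; 0 0 0 0 0 0 5; 0 0 0 0 0 0 5; 0 0 0 0 0 0 5"
}}

```text
time_s: 21.38
ee_pos: [580.5, -197.4, 171.0]
ee_rot: [179.9, -0.1, 6.0]
force: [-0.4, -3.2, 0.6]
gripper_width: 12.2
```

```bash
cat > q.py <<'E'
from h import *
st=state(); f=grab_frame("wrist")[:,:,::-1].copy(); t=grab_frame("top")[:,:,::-1].copy();s=grab_frame("scene")[:,:,::-1].copy()
import sys; n=sys.argv[1]
for k,i in(("w",f),("t",t),("s",s)): cv2.imwrite(f"pics/{k}{n}.png",i)
print(st["time_s"],st["ee_pos"].round(1),st["ee_rot"].round(2),st["gripper_width"],st["force"].round(1),st["torque"].round(2),st["qpos"].round(1))
x=np.array([.4067,.9135]);y=np.array([-.9135,.4067]);d=st["ee_pos"][:2]-np.array([580,-196.8]);print("disp",(d@x).round(1),(d@y).round(1))
E
python3 q.py 8
```

```text
21.375 [ 580.5 -197.4  171. ] [ 1.799e+02 -5.000e-02  6.010e+00] 12.23654856411745 [-0.4 -3.2  0.6] [-0.48  0.07  0.02] [-19.8  21.9  85.1  -0.1  72.9  64.2]
disp -0.3 -0.7
```

Request:
{"name": "arm_command", "arguments": {
  "deltas": "0 0 0 0 0 6 5; 0 0 0 0 0 9 5; 0 0 0 0 0 10 5; 0 0 0 0 0 10 5; 0 0 0 0 0 10 5"
}}

```text
time_s: 22.15
ee_pos: [580.2, -198.2, 171.0]
ee_rot: [179.9, -0.1, -39.4]
force: [0.5, -7.0, -1.4]
gripper_width: 12.1
```

Request:
{"name": "arm_command", "arguments": {
  "deltas": "0 0 0 0 0 9 5; 0 0 0 0 0 6 5; 0 0 0 0 0 0 5; 0 0 0 0 0 0 5; 0 0 0 0 0 0 5"
}}

```text
time_s: 22.78
ee_pos: [580.0, -198.5, 171.0]
ee_rot: [179.9, -0.2, -54.0]
force: [-0.0, -8.6, -0.9]
gripper_width: 11.8
```

```bash
python3 q.py 9
```

```text
22.775 [ 580.  -198.5  171. ] [ 1.7989e+02 -1.7000e-01 -5.4030e+01] 11.764490496665207 [-0.  -8.6 -0.9] [-1.06  0.14  0.05] [-19.9  21.9  85.1  -0.2  72.9 124.2]
disp -1.5 -0.7
```

Request:
{"name": "arm_command", "arguments": {
  "deltas": "0 0 0 0 0 0 85; 1.2 0.9 0 0 0 0 85; 0 0 0 0 0 0 85; 0 0 0 0 0 0 85; 0 0 0 0 0 0 85"
}}

```text
time_s: 23.55
ee_pos: [580.0, -197.8, 171.0]
ee_rot: [-180.0, 0.0, -54.0]
force: [0.5, -0.3, -0.2]
gripper_width: 59.0
```

Request:
{"name": "arm_command", "arguments": {
  "deltas": "0 0 0 0 0 -10 85; 0 0 0 0 0 -10 85; 0 0 0 0 0 -10 85; 0 0 0 0 0 -10 85; 0 0 0 0 0 -10 85"
}}

```text
time_s: 24.18
ee_pos: [580.1, -197.9, 171.0]
ee_rot: [-180.0, -0.0, -3.7]
force: [-0.0, -0.4, 0.2]
gripper_width: 85.1
```

Request:
{"name": "arm_command", "arguments": {
  "deltas": "0 0 0 0 0 -10 85; 0 0 0 0 0 -10 85; 0 0 0 0 0 -10 85; 0 0 0 0 0 -10 85; 0 0 0 0 0 -10 85"
}}

```text
time_s: 24.8
ee_pos: [580.0, -197.9, 171.0]
ee_rot: [-180.0, -0.0, 46.3]
force: [0.7, -0.3, -0.6]
gripper_width: 85.3
```

Request:
{"name": "arm_command", "arguments": {
  "deltas": "0 0 0 0 0 -10 85; 0 0 0 0 0 -10 85; 0 0 0 0 0 -10 85; 0 0 0 0 0 -10 85; 0 0 0 0 0 -10 85"
}}

```text
time_s: 25.42
ee_pos: [580.0, -197.9, 171.0]
ee_rot: [180.0, -0.0, 96.3]
force: [1.3, -0.1, 0.1]
gripper_width: 85.3
```

Request:
{"name": "arm_command", "arguments": {
  "deltas": "0 0 0 0 0 -10 85; 0 0 0 0 0 -10 85; 0 0 0 0 0 -10 85; 0 0 0 0 0 0 85"
}}

```text
time_s: 25.92
ee_pos: [580.1, -198.0, 171.0]
ee_rot: [180.0, 0.0, 125.8]
force: [-0.3, 0.7, -0.2]
gripper_width: 85.0
```

```bash
python3 q.py 10
```

```text
25.925 [ 580.1 -198.   171. ] [179.99   0.   125.84] 85.01666288966476 [-0.3  0.7 -0.2] [-0.01 -0.13  0.01] [-19.9  22.   85.1   0.   73.  -55.8]
disp -1.0 -0.5
```

Request:
{"name": "arm_command", "arguments": {
  "deltas": "0 0 0 0 0 0 5; 0 0 0 0 0 0 5; 0 0 0 0 0 0 5; 0 0 0 0 0 0 5; 0 0 0 0 0 0 5",
  "force": 15
}}

```text
time_s: 26.7
ee_pos: [580.0, -198.0, 171.0]
ee_rot: [180.0, 0.0, 126.0]
force: [0.0, 0.3, 1.4]
gripper_width: 37.7
```

Request:
{"name": "arm_command", "arguments": {
  "deltas": "0 0 0 0 0 0 5; 0 0 0 0 0 0 5; 0 0 0 0 0 0 5; 0 0 0 0 0 0 5; 0 0 0 0 0 0 5"
}}

```text
time_s: 27.32
ee_pos: [579.8, -198.2, 171.0]
ee_rot: [-180.0, 0.0, 126.0]
force: [-1.9, -0.8, 1.0]
gripper_width: 11.8
```

```bash
python3 q.py 11
```

```text
27.325 [ 579.8 -198.2  171. ] [-179.97    0.    125.96] 11.793036089392768 [-1.9 -0.8  1. ] [-0.14  0.06  0.03] [-19.9  22.   85.1  -0.   73.  -55.9]
disp -1.4 -0.4
```

Request:
{"name": "arm_command", "arguments": {
  "deltas": "0 0 0 0 0 6 5; 0 0 0 0 0 9 5; 0 0 0 0 0 10 5; 0 0 0 0 0 10 5; 0 0 0 0 0 10 5"
}}

```text
time_s: 28.1
ee_pos: [579.1, -198.3, 171.0]
ee_rot: [-179.9, 0.0, 80.6]
force: [-3.6, -2.3, 1.7]
gripper_width: 12.2
```

Request:
{"name": "arm_command", "arguments": {
  "deltas": "0 0 0 0 0 9 5; 0 0 0 0 0 6 5; 0 0 0 0 0 0 5; 0 0 0 0 0 0 5; 0 0 0 0 0 0 5"
}}

```text
time_s: 28.72
ee_pos: [578.9, -198.3, 170.9]
ee_rot: [-179.9, 0.1, 66.1]
force: [-4.7, -1.9, 1.6]
gripper_width: 12.0
```

```bash
python3 q.py 12
```

```text
28.725 [ 578.9 -198.3  170.9] [-1.799e+02  7.000e-02  6.606e+01] 12.005918874276407 [-4.7 -1.9  1.6] [-0.21  0.68  0.01] [-19.9  22.   85.1  -0.1  73.1   4. ]
disp -1.8 0.4
```

Request:
{"name": "arm_command", "arguments": {
  "deltas": "0 0 0 0 0 0 60; 0 0 0 0 0 0 60; 0 0 0 0 0 0 60; 0 0 0 0 0 0 60; 0 0 -10 0 0 0 60"
}}

```text
time_s: 29.5
ee_pos: [579.6, -197.8, 180.5]
ee_rot: [-179.9, 0.0, 66.0]
force: [-0.1, 0.1, 0.4]
gripper_width: 58.3
```

Request:
{"name": "arm_command", "arguments": {
  "deltas": "0 0 -25 0 0 0 60; 20 0 -10 0 0 0 85; 45 0 0 0 0 0 85; 50 0 0 0 0 0 85; 45 0 0 0 0 0 85"
}}

```text
time_s: 30.12
ee_pos: [646.0, -48.9, 216.1]
ee_rot: [180.0, -0.0, 66.0]
force: [-0.1, -0.1, 0.1]
gripper_width: 84.9
```

Request:
{"name": "arm_command", "arguments": {
  "deltas": "17 0 20 0 0 0 85; 0 0 30 0 0 0 85; 0 0 35 0 0 0 85; 0 0 0 0 -7 0 85; 0 0 0 0 -7 0 85"
}}

```text
time_s: 30.75
ee_pos: [652.1, -35.5, 131.0]
ee_rot: [180.0, 14.2, 65.9]
force: [1.0, -0.5, 0.5]
gripper_width: 84.8
```

Request:
{"name": "arm_command", "arguments": {
  "deltas": "0 0 0 0 -7 0 85; 0 0 0 0 -7 0 85; 0 0 0 0 0 0 85; 0 0 0 0 0 0 85"
}}

```text
time_s: 31.25
ee_pos: [652.1, -36.1, 131.1]
ee_rot: [180.0, 27.9, 66.0]
force: [-0.5, -0.5, 0.2]
gripper_width: 84.9
```

```bash
python3 q.py 13; python3 - <<'E'
import cv2,numpy as np
f=cv2.imread("pics/w13.png");t=cv2.imread("pics/t13.png")
o=np.hstack([cv2.resize(f[110:300,150:360],(442,400),interpolation=2),cv2.convertScaleAbs(cv2.resize(t[135:235,260:348],(352,400),interpolation=2),alpha=1.4)])
cv2.imwrite("pics/v13.png",o)
E
```

```text
31.25 [652.1 -36.1 131.1] [179.98  27.92  65.97] 84.94091678694352 [-0.5 -0.5  0.2] [ 0.25 -0.18  0.03] [  8.8  35.9  73.1 -23.2  87.2  37.3]
disp 176.2 -0.5
```

View pics/v13.png

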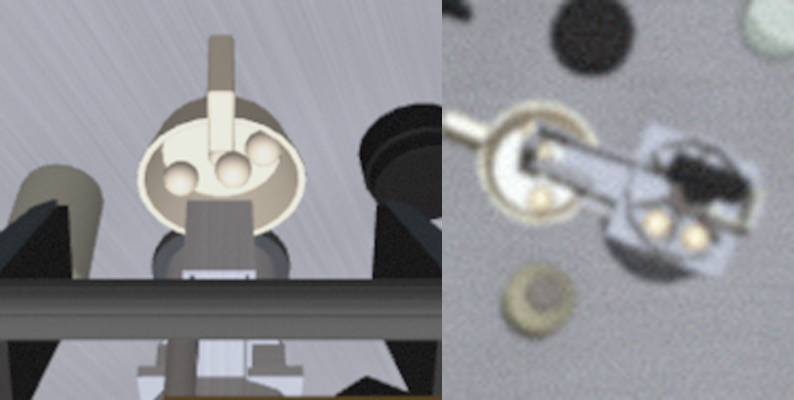

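The picture shows three balls in the dish at about (180,180), (232,170) and (262,150), with the small boss just behind the middle one. Two balls remain in the carousel. I'll do a quick projection check on the gate pin (visible at crop x≈182) and the paddle direction, then hand in.

```bash
python3 - <<'E'
from h import *
st=state()
D=lambda x,y,z:[580+x*.4067-y*.9135,-196.8+x*.9135+y*.4067,z]
for g in(80,90,100):
    t=np.radians(g);p=66+45*np.sin(t),15-45*np.cos(t)
    print(g,[((proj("wrist",D(*p,z),st)-[150,110])*2.105).round(0) for z in(183,150,117)])
g=cv2.cvtColor(cv2.imread("pics/w13.png"),6)
for Y in (345,360,375,390): print(Y,g[int(110+Y/2.105),222:260])
job=job_done(); print(job)
E
```

```text
80 [array([197., 455.]), array([199., 370.]), array([201., 300.])]
90 [array([174., 454.]), array([179., 369.]), array([182., 299.])]
100 [array([151., 455.]), array([158., 370.]), array([164., 300.])]
345 [171 169 163 141 129 148 150 119  90  91  94  95  98  98  98  97  94  92
  91  88  84  76 142 200 202 205 209 207 203 204 205 205 208 208 206 204
 203 206]
360 [169 160 129 112 115 114 106  90  89  94  94  95  98  98  98  97  94  91
  91  87  92 127 176 201 202 206 209 206 204 203 206 205 208 208 206 203
 202 204]
375 [148 148 148 147 148 138 112  90  91  93  97  97  99  98  97  96  94  92
  89  86  83 128 175 176 177 181 184 184 179 178 180 179 181 184 182 179
 178 180]
390 [204 204 205 205 188 138  98  93  92  96  98  97  98  98  99  97  92  90
  90  86  91 107 113 116 115 118 120 117 115 117 117 115 119 117 116 115
 116 116]
the job is handed in; nothing more can be done
None
```

The job is done and handed in at about 31 s: exactly three balls are in the dish, which stands under the spout with its lug pointing outward. The gate is in line and the knob has been turned three clicks clockwise (120° plus 60° after a regrip) and let go.

**Last checks:**
- **Balls:** the last picture shows three in the dish and two still in the carousel.
- **Gate:** the pin measured at crop column 181, against 179 expected for 90°, so the gate is at about 89°.
- **Knob:** at release the gripper yaw was 66.06°, against 66° expected for the third click. I did not measure the knob itself after letting go.
- **Bystanders and robot:** the bottle and the carrier stand where they were. I did not measure the other things again at the end, but nothing I did came near them. The robot touches nothing, and forces stayed at 10 N or less in the readings.

**What disagreed:**
- **Missed first grasp:** the fingers closed above the lug because the real fingertips sit about 39 mm behind the reported tool point. I corrected for this in every later grasp.
- **Dispenser axis:** it proved to be 1–2 mm off my estimate, which showed as 5–9 N side forces while turning the knob.

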